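# Set the stock tags to match the bins

### The arm

A 7-joint arm with a two-finger parallel gripper is mounted at the origin on a cart in front of the work surface, level with it; the furniture and walls round the work are solid. World frame = base frame: x ahead of the robot, y to its left, z up, the work surface at z = 0. Lengths are in m, angles in rad, forces in N, time in s.
With the tool pointing down it reaches from about 0.425 to 1.025 m from the base axis. Payload 9.4 kg.
Tool frame: the origin (TCP) lies at the centre of the arm's flange, where the gripper is bolted on; the fingertips stand 186 mm ahead of it and the grasp point (between the pads) lies 167 mm ahead of it; z points along the fingers, y is the line along which they close (so a half turn about z gives the same grasp; the last joint's range is limited). The gripper opens to 93 mm and grips with 3 to 60 N. Pads are 15 mm wide; open, the fingers measure 128 mm over their backs; the gripper's body (75 mm by 188 mm) begins 65 mm behind the grasp point.
Start: joints at [1.088, 0.599, -0.003, 1.599, 0.002, 0.943, -0.08], TCP at [0.286, -0.666, 0.405] pointing down, gripper open.
Joint ranges: [-2.57, 2.57], [-0.35, 1.97], [-1.29, 1.29], [0.11, 2.56], [-1.05, 4.19], [0.11, 1.86], [-2.63, 2.63]. Speed limits (rad/s): [2.22, 2.22, 3.01, 3.01, 3.14, 3.14, 3.14].

### API

Orientations are given as a 3x3 rotation matrix whose columns are the frame's x, y, z axes.
In Python, from rig import sensors, cams, bot gives the robot as it stands.
- The arm moves only by the shell command python3 -m pendant 'ROWS' [FORCE]. ROWS is JSON, a list of rows, each a list of 3 entries, a list of its own where there are three numbers: the gripper command: -1 is shut, 1 is fully open, values between are in proportion, then the shift along the tool's x, y, z each as a share of 250 mm, from -1 to 1, then the turn, a rotation vector about the tool's x, y, z each as a share of 180 degrees, from -1 to 1. A call has 1 to 12 rows; each row is the pose to reach, as a shift and turn from the pose commanded when the call began, along the tool's axes at that moment, turning the shorter way round; what a row does not reach only later rows make up. A row lasts 1/8 s, in which the tool goes at most 62.5 mm and 10.7 degrees, less where a joint would pass 70% of its speed; a pose out of reach is approached as far as the arm can. A call with a number of a shift or a turn outside -1 to 1 is refused whole. A call with a gripper value outside its range is refused whole. The fingers move at their own pace and stop on an object; FORCE is the grip in N (left out, the last holds). Time passes only in rows, so rows that repeat a pose let the fingers close. It gives the time, the measured TCP pose, the force, the opening and the grip force at its end, in the units of the state.
- sensors.observe(): the state, without advancing time (a new reading comes with each control period).
- cams.grab_frame(name): name is "scene" or "top"; returns a dict with "image" (420x560x3 uint8, red, green, blue), "mtx" (3x3 intrinsics, pixels), "k1" (the pictures are not rectified: a ray, as slopes to the right and down, at radius r is drawn at 1 + k1 r^2 times it, then the intrinsics apply), "rvec" (rotation vector, rad) and "tvec" (3), from world to camera coordinates, as OpenCV has them. Camera axes: x right, y down, z forward; pixel columns grow to the right and rows downward; lengths in m; the calibration is good to about 2 mm. A picture is of the moment at which its call begins. There is no depth.
- bot.hand_in(): hands the job in; it is judged then, once.
The state is a dict: "t": time; "joint_positions": joint angles; "joint_vel": joint speeds; "joint_efforts": joint torques, N m; "position": TCP position; "tool_rot": TCP orientation; "force": force on the tool from outside, world axes, zero at the start; "ft_torque": the same for the moment, N m; "finger_gap": opening from 0.0 (shut) to 1.0 (fully open); "finger_force": force on a finger pad.
Only numpy, scipy, OpenCV 4.12 (cv2) and the standard library are available. Lean on these libraries where they do the work, as an engineer would, in place of code of your own. Each camera call takes 0.05 s, during which the arm holds its last target. There are 200 camera calls.

### The job

Bring the stock board up to date: with the fingers, gently turn over on its pin each tag that is wrong, so that, seen from the robot, the tag of every full bin shows its round disc and the tag of every bin that is not full shows its straight bar, all four tags lying fully over against their stops. Only push the tags, without pinching or forcing them, and leave the bins and the things around the rack where they stand.

Things in the scene. Friction and masses are not known exactly. Their poses are not given: they have to be found in the camera images.
- rack: fixed wooden stock rack at the bench's front, 308 wide (its y, to the robot's left), 122 deep (its x, away from the robot), four bays 74 mm apart. Origin on the bench at the foot of its front, mid-width. Its front is a tag board leaning back 25 degrees, top edge 86 mm above the bench, 26 mm behind the origin. Before each bay a pin on the board, parallel to its lean, carries a tag. Free space above board and bins
- tag_1 (a joint): tag of the leftmost bay: upright plywood plate, 70 tall, 5 thick, about 30 g, reaching 34 mm out from its pin, on which it turns like a page; its upper 40 mm rise free above the board. Rad: 0 points at the robot; +1.4 (stop) lies to the robot's right of the pin and shows the robot the round dark steel disc, 25 across (bin full); -1.4 (stop) lies to the left and shows the straight dark steel bar, 24 x 7 (not full)
- tag_2 (a joint): tag of the second bay from the left: upright plywood plate, 70 tall, 5 thick, about 30 g, reaching 34 mm out from its pin, on which it turns like a page; its upper 40 mm rise free above the board. Rad: 0 points at the robot; +1.4 (stop) lies to the robot's right of the pin and shows the robot the round dark steel disc, 25 across (bin full); -1.4 (stop) lies to the left and shows the straight dark steel bar, 24 x 7 (not full)
- tag_3 (a joint): tag of the third bay from the left: upright plywood plate, 70 tall, 5 thick, about 30 g, reaching 34 mm out from its pin, on which it turns like a page; its upper 40 mm rise free above the board. Rad: 0 points at the robot; +1.4 (stop) lies to the robot's right of the pin and shows the robot the round dark steel disc, 25 across (bin full); -1.4 (stop) lies to the left and shows the straight dark steel bar, 24 x 7 (not full)
- tag_4 (a joint): tag of the rightmost bay: upright plywood plate, 70 tall, 5 thick, about 30 g, reaching 34 mm out from its pin, on which it turns like a page; its upper 40 mm rise free above the board. Rad: 0 points at the robot; +1.4 (stop) lies to the robot's right of the pin and shows the robot the round dark steel disc, 25 across (bin full); -1.4 (stop) lies to the left and shows the straight dark steel bar, 24 x 7 (not full)
- pin_1 (a point): point on the axis of tag_1's pin, level with the tag's top edge there, 127 mm above the bench. The axis runs down from here towards the robot, 25 degrees from upright; so the tag falls by itself to the stop of the side it is on. To turn it, push it from behind its free end out towards the robot and on past 0, when it falls over; under 1 N is enough
- pin_2 (a point): point on the axis of tag_2's pin, level with the tag's top edge there, 127 mm above the bench. The axis runs down from here towards the robot, 25 degrees from upright; so the tag falls by itself to the stop of the side it is on. To turn it, push it from behind its free end out towards the robot and on past 0, when it falls over; under 1 N is enough
- pin_3 (a point): point on the axis of tag_3's pin, level with the tag's top edge there, 127 mm above the bench. The axis runs down from here towards the robot, 25 degrees from upright; so the tag falls by itself to the stop of the side it is on. To turn it, push it from behind its free end out towards the robot and on past 0, when it falls over; under 1 N is enough
- pin_4 (a point): point on the axis of tag_4's pin, level with the tag's top edge there, 127 mm above the bench. The axis runs down from here towards the robot, 25 degrees from upright; so the tag falls by itself to the stop of the side it is on. To turn it, push it from behind its free end out towards the robot and on past 0, when it falls over; under 1 N is enough
- bay_1 (a point): middle of the floor of the bay behind tag_1, 12 mm above the bench, 80 mm behind the rack's origin; a bin standing in this bay has its origin here, within 2 mm
- bay_2 (a point): middle of the floor of the bay behind tag_2, 12 mm above the bench, 80 mm behind the rack's origin; a bin standing in this bay has its origin here, within 2 mm
- bay_3 (a point): middle of the floor of the bay behind tag_3, 12 mm above the bench, 80 mm behind the rack's origin; a bin standing in this bay has its origin here, within 2 mm
- bay_4 (a point): middle of the floor of the bay behind tag_4, 12 mm above the bench, 80 mm behind the rack's origin; a bin standing in this bay has its origin here, within 2 mm
- bin_bone: loose open grey plastic bin 68 deep, 66 wide, 56 high (rim 68 mm above the bench in its bay); origin at the centre of its underside; FULL: white bone blanks stacked to the rim
- bin_ebony: loose open grey plastic bin 68 deep, 66 wide, 56 high (rim 68 mm above the bench in its bay); origin at the centre of its underside; FULL: dark wooden blanks stacked to the rim
- bin_low: loose open grey plastic bin 68 deep, 66 wide, 56 high (rim 68 mm above the bench in its bay); origin at the centre of its underside; not full: only two white bone blanks left on its floor
- bin_empty: loose open grey plastic bin 68 deep, 66 wide, 56 high (rim 68 mm above the bench in its bay); origin at the centre of its underside; not full: empty
- clip_tuner: bystander: loose black and red clip-on tuner, 45 x 46 x 10, on the bench left of the rack; origin under its centre
- capo: bystander: loose black U-shaped capo, 40 x 75 x 18, on the bench left of the rack; origin under its centre
- peg_jar: bystander: loose glass jar with a wooden lid, 62 across, 79 high, on the bench behind the guitar's neck; origin under its centre
- screwdriver: bystander: loose stubby screwdriver with an orange and black grip, 108 long, 28 thick, lying on the bench right of the rack; origin under its centre

How it is judged:
By the outcome, as a careful person would: the job done as asked, in the order asked, and still so for the second after the job is handed in, with the robot touching nothing.
It also fails if it takes over 45 s, if anything falls off the work surface, if the arm or the gripper's body presses on something with over 40 N, if the wrist force passes 120 N, or if a joint passes its speed limit or range.

## Working session

There is one attempt and no reset: what is moved stays moved. The work goes in short steps, Python scripts to look and compute and a shell command to move; the robot and the scene stay as the last step left them, time stands still between calls to the robot, and variables do not carry over. Pictures are saved under pics/ and viewed, at most 10 in all, crops included, and the job is handed in when it is done.

```bash
mkdir -p pics; ls; python3 - <<'E'
from rig import sensors,cams
import cv2,numpy as np
s=sensors.observe();print(s['t'],s['position'],np.round(s['tool_rot'],3),s['finger_gap'])
for n in("scene","top"):
    f=cams.grab_frame(n);cv2.imwrite(f"pics/{n}0.png",cv2.resize(f["image"][:,:,::-1],(800,600),interpolation=cv2.INTER_CUBIC))
    print(n,f["mtx"],f["k1"],f["rvec"],f["tvec"])
E
```

```text
pics
0.0 [ 0.28610782 -0.6659449   0.40387717] [[ 0.919  0.395 -0.001]
 [ 0.395 -0.919  0.001]
 [-0.    -0.002 -1.   ]] 1.0017246807164182
scene [[467.33135452   0.         275.8549801 ]
 [  0.         467.33135452 213.78244555]
 [  0.           0.           1.        ]] 0.041744735128720976 [ 0.68552858 -2.32629969  1.4774327 ] [0.50130611 0.19664485 0.94357958]
top [[469.27328266   0.         278.28447113]
 [  0.         469.27328266 207.6827536 ]
 [  0.           0.           1.        ]] -0.15382550802110623 [ 2.17180438 -2.10676095  0.22020819] [0.04525979 0.53758337 1.08544825]
```

View pics/scene0.png

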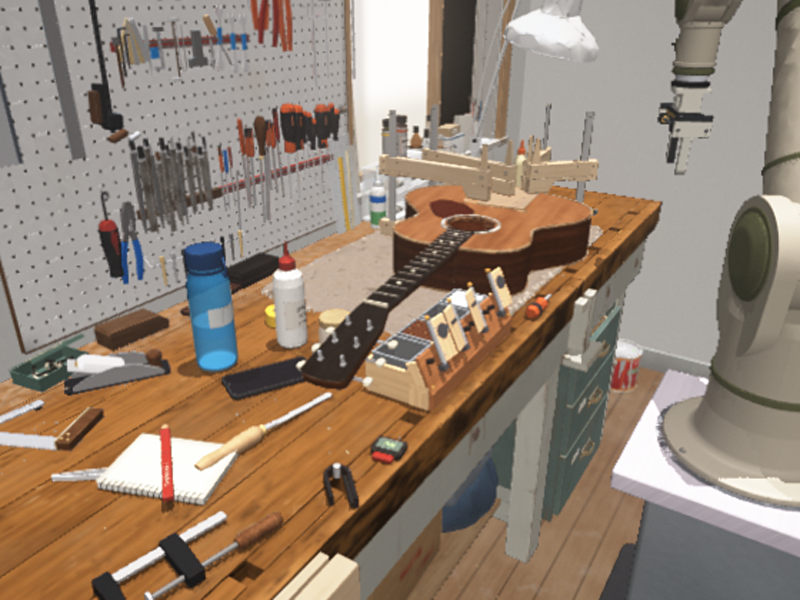

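View pics/top0.png

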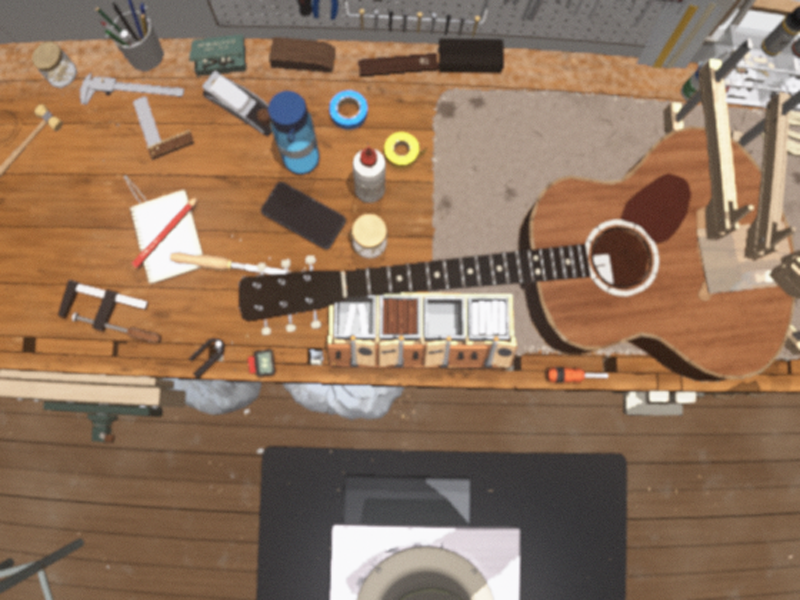

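The top view shows bins left to right as low, ebony (full), empty and bone (full), at rows ~318 and columns 352, 400, 443, 490. I need a close crop for the tags.

```bash
python3 - <<'E'
import cv2,numpy as np
from rig import cams
a=cams.grab_frame("top")["image"][200:262,225:365,::-1];b=cams.grab_frame("scene")["image"][180:290,250:370,::-1]
a=cv2.resize(a,(700,310),interpolation=cv2.INTER_CUBIC);b=cv2.resize(b,(316,290),interpolation=cv2.INTER_CUBIC)
cv2.imwrite("pics/a.png",a);cv2.imwrite("pics/b.png",cv2.resize(cams.grab_frame("scene")["image"][180:290,250:370,::-1],(654,600),interpolation=cv2.INTER_CUBIC))
E
```

```text
(no output)
```

View pics/a.png

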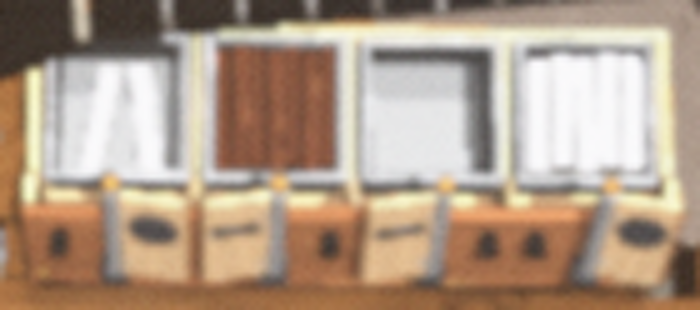

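View pics/b.png

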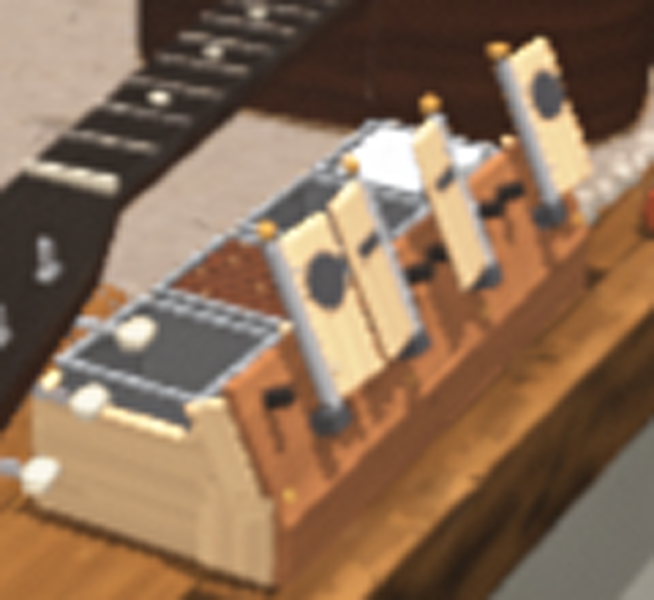

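The tag close-up shows tag 1 disc (wrong, bin low), tag 2 bar (wrong, ebony full), tag 3 bar (right) and tag 4 disc (right). The free ends of tags 1 and 2 meet between their pins. So I can go in behind the pair with the fingers shut, pull both out towards the robot, then open the fingers to spread them over. The orange pin balls are visible in both views, so I'll triangulate those.

```bash
cat > h.py <<'E'
import numpy as np,cv2
from rig import cams,sensors
from scipy.spatial.transform import Rotation as R
def ray(f,p):
    d=np.array([f["k1"],0,0,0,0.])
    q=cv2.undistortPoints(np.array([[p]],float),f["mtx"],d)[0,0]
    M=cv2.Rodrigues(f["rvec"])[0]; t=np.ravel(f["tvec"])
    return -M.T@t, M.T@np.array([q[0],q[1],1])
def tri(r):
    A=0;b=0
    for o,d in r:
        d=d/np.linalg.norm(d);P=np.eye(3)-np.outer(d,d);A=A+P;b=b+P@o
    x=np.linalg.solve(A,b);return x,[np.linalg.norm(np.cross(x-o,d/np.linalg.norm(d))) for o,d in r]
E
python3 - <<'E'
from h import *
T=cams.grab_frame("top");S=cams.grab_frame("scene")
def mask(f,x0,y0,x1,y1):
    c=cv2.cvtColor(f["image"][y0:y1,x0:x1],cv2.COLOR_RGB2HSV)
    m=cv2.inRange(c,(10,140,170),(25,255,255));n,l,st,ce=cv2.connectedComponentsWithStats(m)
    return [(int(st[i,4]),*np.round(ce[i]+[x0,y0],1)) for i in range(1,n) if st[i,4]>2]
print(mask(T,225,232,365,242));print(mask(S,290,185,350,227))
cv=lambda p,o,s:[(p[0]+.5)/s-.5+o[0],(p[1]+.5)/s-.5+o[1]]
a=[(110,183),(279,183),(445,184),(611,184)];b=[(267,230),(350,162),(430,102),(498,50)]
P=[]
for p,q in zip(a,b):
    x,e=tri([ray(T,cv(p,(225,200),5)),ray(S,cv(q,(250,180),5.45))]);P.append(x);print(np.round(x,4),np.round(e,4))
P=np.array(P);k=np.arange(4)-1.5;d=np.polyfit(k,P,1)[0];print(np.linalg.norm(d),d)
yr=-d*[1,1,0];yr/=np.linalg.norm(yr);xr=np.array([yr[1],-yr[0],0]);c=P.mean(0)
up=np.cos(np.radians(25))*np.array([0,0,1])+np.sin(np.radians(25))*xr
mid=c+yr*.074;mid[2]=.127;u=-np.cross(yr,up);u=u if u@xr<0 else -u
print("mid",mid,"u",u)
s=sensors.observe();R0=np.array(s["tool_rot"]);p0=np.array(s["position"])
z=-up;y=-yr;Rt=np.stack([np.cross(y,z),y,z],1)
print(Rt.round(3),"turn/180",R.from_matrix(R0.T@Rt).as_rotvec()/np.pi)
for nm,uu,dn in [("hover",-.025,-.06),("in",-.025,.022),("pull",.02,.022)]:
    tcp=mid+u*uu-up*dn+up*.186
    print(nm,tcp.round(4),"shift/250 in start frame",(R0.T@(tcp-p0)/.25).round(3),"in tilted frame",(Rt.T@(tcp-mid)/.25).round(3))
np.savez("g.npz",mid=mid,u=u,up=up,yr=yr,Rt=Rt)
E
```

```text
[(23, np.float64(225.7), np.float64(236.0))]
[(6, np.float64(341.0), np.float64(188.5)), (5, np.float64(328.2), np.float64(198.4)), (32, np.float64(339.9), np.float64(211.9)), (51, np.float64(344.1), np.float64(222.4)), (5, np.float64(298.6), np.float64(221.8)), (7, np.float64(323.7), np.float64(225.1))]
[0.4539 0.1315 0.1338] [0.0003 0.0003]
[0.4566 0.0572 0.1341] [0.0001 0.0001]
[ 0.4576 -0.0164  0.1347] [0.0007 0.0007]
[ 0.46   -0.0906  0.1335] [0.0006 0.0006]
0.07400267357504148 [ 1.93200890e-03 -7.39774467e-02 -2.06116253e-05]
mid [0.45512362 0.09440201 0.127     ] u [-0.90599887 -0.02366124  0.42261826]
[[ 0.906  0.026 -0.422]
 [ 0.024 -1.    -0.011]
 [-0.423 -0.    -0.906]] turn/180 [ 0.02624693 -0.13716378  0.11894317]
hover [0.5817 0.0977 0.3394] shift/250 in start frame [ 2.292 -2.34   0.261] in tilted frame [ 0.1   -0.    -0.984]
in [0.5471 0.0968 0.2651] shift/250 in start frame [ 2.163 -2.392  0.559] in tilted frame [ 0.1    0.    -0.656]
pull [0.5063 0.0957 0.2841] shift/250 in start frame [ 2.012 -2.452  0.483] in tilted frame [-0.08  -0.    -0.656]
```

The pins triangulate cleanly: spacing comes out at 74.0 mm and residuals are under 1 mm. I'll move across with the gripper shut.

```bash
python3 -m pendant '[[-1,[0.76,-0.78,0],[0,0,0]],[-1,[0.76,-0.78,0],[0,0,0]],[-1,[0.76,-0.78,0],[0,0,0]],[-1,[0.76,-0.78,0],[0,0,0]],[-1,[0.76,-0.78,0],[0,0,0]],[-1,[0.76,-0.78,0],[0,0,0]]]' 10
python3 -m pendant '[[-1,[0.76,-0.78,0],[0,0,0]],[-1,[0.76,-0.78,0],[0,0,0]],[-1,[0.76,-0.78,0],[0,0,0]],[-1,[0.76,-0.78,0],[0,0,0]],[-1,[0.76,-0.78,0],[0,0,0]],[-1,[0.76,-0.78,0],[0,0,0]]]'
python3 -m pendant '[[-1,[0.76,-0.78,0],[0.026,-0.137,0.119]],[-1,[0.76,-0.78,0],[0.026,-0.137,0.119]],[-1,[0.76,-0.78,0],[0.026,-0.137,0.119]],[-1,[0.76,-0.78,0],[0.026,-0.137,0.119]],[-1,[0.76,-0.78,0],[0.026,-0.137,0.119]],[-1,[0.76,-0.78,0],[0.026,-0.137,0.119]],[-1,[0.76,-0.78,0],[0.026,-0.137,0.119]]]'
cat > rel.py <<'E'
from h import *
g=np.load("g.npz");mid=g["mid"]-[.003,0,0]
s=sensors.observe();p=np.array(s["position"]);Rm=np.array(s["tool_rot"]);tip=p+Rm[:,2]*.186
d=tip-mid
print("t",s["t"],"tip u,left,up mm:",(1e3*np.array([d@g["u"],d@g["yr"],d@g["up"]])).round(1),"rot err deg",np.degrees(R.from_matrix(Rm.T@g["Rt"]).as_rotvec()).round(2),"F",np.round(s["force"],1),"gap",round(s["finger_gap"],3))
E
python3 rel.py; python3 -c "
from rig import cams;import cv2
cv2.imwrite('pics/c.png',cv2.resize(cams.grab_frame('scene')['image'][60:270,190:470,::-1],(800,600)))"
```

```text
t: 1.1
position: [0.3847, -0.4104, 0.4051]
tool_rot: [[0.917, 0.398, 0.001], [0.398, -0.917, 0.0], [0.001, 0.0, -1.0]]
force: [0.5, -0.5, 1.0]
finger_gap: 0.404
finger_force: 0.0
t: 1.85
position: [0.4821, -0.1577, 0.4047]
tool_rot: [[0.918, 0.396, 0.0], [0.396, -0.918, -0.0], [0.0, 0.0, -1.0]]
force: [-0.5, -0.7, 0.1]
finger_gap: 0.005
finger_force: 0.0
t: 2.72
position: [0.5788, 0.0933, 0.4047]
tool_rot: [[0.906, 0.023, -0.422], [0.02, -1.0, -0.012], [-0.422, 0.003, -0.907]]
force: [-0.3, 0.1, -0.3]
finger_gap: 0.007
finger_force: 0.0
t 2.725 tip u,left,up mm: [  2.5  -4.6 119.2] rot err deg [ 0.05 -0.04 -0.24] F [-0.3  0.1 -0.3] gap 0.007
```

View pics/c.png

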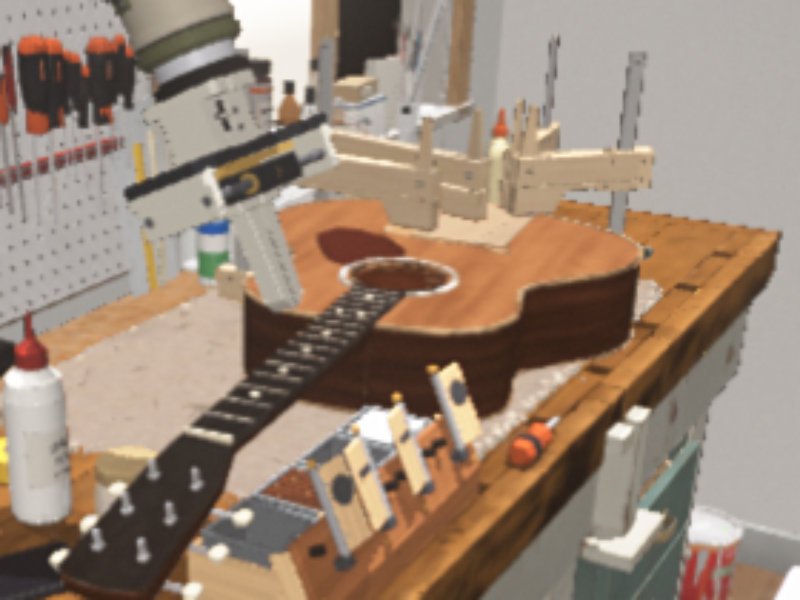

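The shut gripper is tilted parallel to the pins, above and in line with tags 1 and 2 (tags at about 330–370, 490 in this crop). I'll go down behind them.

```bash
python3 -m pendant '[[-1,[0.11,-0.018,0],[0,0,0]],[-1,[0.11,-0.018,0.2],[0,0,0]],[-1,[0.11,-0.018,0.35],[0,0,0]],[-1,[0.11,-0.018,0.45],[0,0,0]],[-1,[0.11,-0.018,0.51],[0,0,0]],[-1,[0.11,-0.018,0.564],[0,0,0]],[-1,[0.11,-0.018,0.564],[0,0,0]],[-1,[0.11,-0.018,0.564],[0,0,0]]]' >/dev/null
python3 rel.py; python3 -c "
from rig import cams;import cv2
cv2.imwrite('pics/d.png',cv2.resize(cams.grab_frame('scene')['image'][150:280,240:400,::-1],(738,600)))"
```

```text
t 3.775 tip u,left,up mm: [-25.8   2.8 -21. ] rot err deg [ 0.04 -0.11 -0.03] F [-0.7 -0.5  0.2] gap 0.003
```

View pics/d.png

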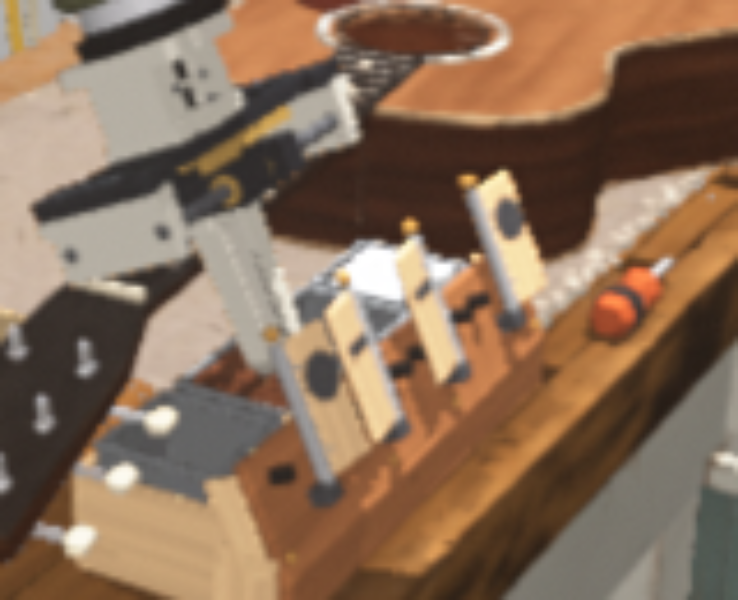

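The fingers stand behind tags 1 and 2, clear of pins and bins. Next I'll pull slowly towards the robot.

```bash
python3 -m pendant '[[-1,[0,0.011,0],[0,0,0]],[-1,[-0.03,0.011,0],[0,0,0]],[-1,[-0.06,0.011,0],[0,0,0]],[-1,[-0.08,0.011,0],[0,0,0]],[-1,[-0.1,0.011,0],[0,0,0]],[-1,[-0.12,0.011,0],[0,0,0]],[-1,[-0.14,0.011,0],[0,0,0]],[-1,[-0.16,0.011,0],[0,0,0]],[-1,[-0.183,0.011,0],[0,0,0]],[-1,[-0.183,0.011,0],[0,0,0]],[-1,[-0.183,0.011,0],[0,0,0]]]' >/dev/null
python3 rel.py; python3 -c "
from rig import cams;import cv2
cv2.imwrite('pics/e.png',cv2.resize(cams.grab_frame('scene')['image'][150:280,240:400,::-1],(738,600)))"
```

```text
t 5.2 tip u,left,up mm: [ 20.3   0.1 -21.7] rot err deg [ 0.05 -0.05 -0.02] F [-0.6  1.1  0. ] gap 0.004
```

View pics/e.png

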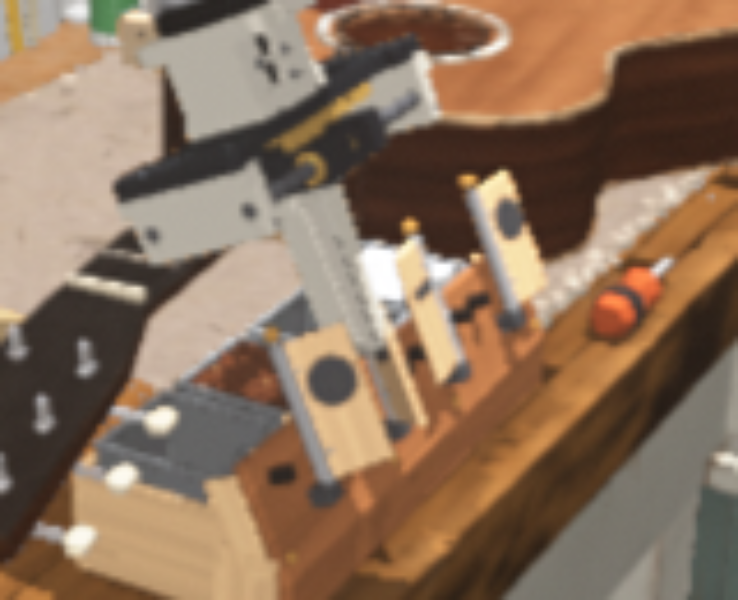

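Both tags are swung out equally on either side of the fingers. I'll spread them by opening slowly.

```bash
python3 -m pendant '[[-0.85,[0,0,0],[0,0,0]],[-0.7,[0,0,0],[0,0,0]],[-0.55,[0,0,0],[0,0,0]],[-0.4,[0,0,0],[0,0,0]],[-0.25,[0,0,0],[0,0,0]],[-0.1,[0,0,0],[0,0,0]],[0.05,[0,0,0],[0,0,0]],[0.2,[0,0,0],[0,0,0]],[0.35,[0,0,0],[0,0,0]],[0.5,[0,0,0],[0,0,0]],[0.65,[0,0,0],[0,0,0]],[0.8,[0,0,0],[0,0,0]]]' >/dev/null
python3 rel.py
python3 -m pendant '[[0.9,[0,0,0],[0,0,0]],[1,[0,0,0],[0,0,0]],[1,[0,0,0],[0,0,0]],[1,[0,0,0],[0,0,0]]]' >/dev/null
python3 rel.py; python3 -c "
from rig import cams;import cv2
cv2.imwrite('pics/f.png',cv2.resize(cams.grab_frame('scene')['image'][150:280,240:400,::-1],(738,600)))"
```

```text
t 6.75 tip u,left,up mm: [ 20.4   0.1 -21.7] rot err deg [ 0.06 -0.05 -0.02] F [-0.2  0.1 -1.1] gap 0.877
t 7.25 tip u,left,up mm: [ 20.4   0.1 -21.7] rot err deg [ 0.05 -0.05 -0.02] F [ 0.  -0.2  0.1] gap 0.996
```

View pics/f.png

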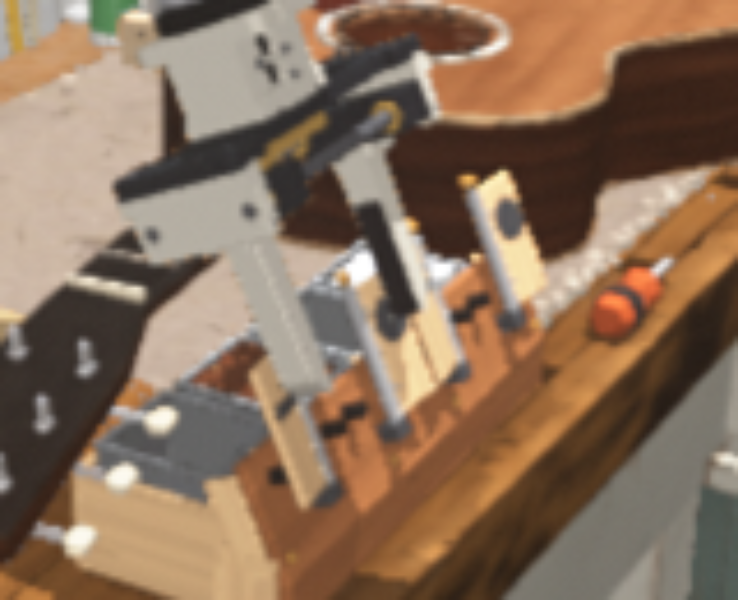

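Both tags have fallen over, tag 1 showing its bar at (285,400) and tag 2 its disc at (390,320). I'll withdraw slightly towards the robot, then up along the tool, and check.

```bash
python3 -m pendant '[[1,[-0.03,0,-0.02],[0,0,0]],[1,[-0.03,0,-0.1],[0,0,0]],[1,[-0.03,0,-0.2],[0,0,0]],[1,[-0.03,0,-0.4],[0,0,0]],[1,[-0.03,0,-0.6],[0,0,0]],[1,[-0.03,0,-0.8],[0,0,0]],[1,[-0.03,0,-0.8],[0,0,0]],[1,[-0.03,0,-0.8],[0,0,0]],[1,[-0.03,0,-0.8],[0,0,0]]]' >/dev/null
python3 rel.py; python3 -c "
from rig import cams;import cv2,numpy as np
a=cv2.resize(cams.grab_frame('scene')['image'][180:290,250:370,::-1],(654,600));cv2.imwrite('pics/g.png',a)"
```

```text
t 8.425 tip u,left,up mm: [ 28.7   0.2 177. ] rot err deg [ 0.08  0.09 -0.02] F [-0.3 -0.5  0.6] gap 1.0
```

View pics/g.png

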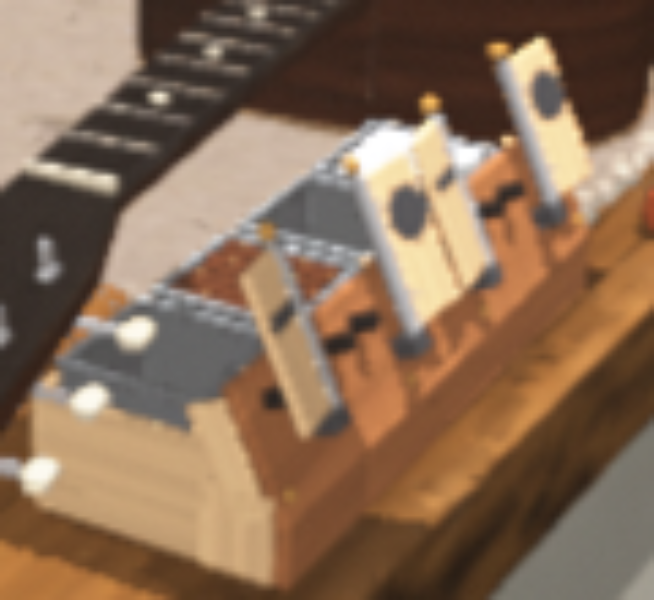

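The tags now read bar, disc, bar, disc. All four lie over against their stops, and the bins have not moved.

```bash
python3 -c "
from rig import bot;print(bot.hand_in())"
```

```text
the job is handed in; nothing more can be done
None
```

I turned tags 1 and 2 over, so the board now shows bar, disc, bar, disc to match the bins (low, ebony full, empty, bone full), and I handed the job in at about 8.5 s; no verdict was returned.

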